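# Hot resistor to the cooling rack with tongs

### The arm

A 6-joint arm with a two-finger parallel gripper is mounted at the origin on the work surface. World frame = base frame: x ahead of the robot, y to its left, z up, the work surface at z = 0. Lengths are in m, angles in degrees, forces in N, time in s.
With the tool pointing down it reaches from about 0.3 to 0.75 m from the base axis. Payload 8.5 kg.
Tool frame: the origin (TCP) lies between the finger pads; the fingertips stand 14 mm ahead of it and the grasp point (between the pads) lies 5 mm behind it; x points along the fingers, z is the direction in which the jaws open and shut, and the axes are right-handed (so a half turn about x gives the same grasp; the last joint's range is limited). The gripper opens to 85 mm and grips with 20 to 120 N. Pads are 22 mm wide; open, the fingers measure 114 mm over their backs; the gripper's body (76 mm by 85 mm) begins 54 mm behind the grasp point. The pads swing forward as they close: fully open they stand 13 mm farther back than shut.
Start: joints at [-80.403, 21.807, 74.336, -0, 83.858, -12.336], TCP at [0.205, -0.51, 0.245] pointing down, gripper open.
Joint ranges: [-178.18, 178.18], [-50.72, 133.34], [12.68, 142.11], [-81.47, 261.47], [9.98, 163.14], [-165.26, 165.26]. Speed limits (degrees/s): [136.94, 136.94, 180, 180, 180, 180].

### API

Orientations are given as a 3x3 rotation matrix whose columns are the frame's x, y, z axes.
In Python, from rig import env gives the robot as it stands.
- The arm moves only by the shell command python3 -m jog 'ROWS' [FORCE]. ROWS is JSON, a list of rows, each a list of 5 numbers: the opening, from -1 (shut) to 1 (fully open), so that 0 is half open, then the shift along the tool's x, y, z in m, then the turn about the tool's x in rad. In form: [[claw, dx, dy, dz, yaw], ...]. A call has 1 to 20 rows; each row is the pose to reach, as a shift and turn from the pose commanded when the call began, along the tool's axes at that moment; what a row does not reach only later rows make up. A row lasts 1/10 s, in which the tool goes at most 50 mm and 8.59 degrees, less where a joint would pass 70% of its speed; a pose out of reach is approached as far as the arm can. A call with a gripper value outside its range is refused whole. The fingers move at their own pace and stop on an object; FORCE is the grip in N (left out, the last holds). Time passes only in rows, so rows that repeat a pose let the fingers close. It gives the time, the measured TCP pose, the force and the opening at its end, in the units of the state.
- env.observe(): the state, without advancing time (a new reading comes with each control period).
- env.get_image(name): name is "scene" or "top" or "wrist"; returns the picture (384x512x3 uint8, red, green, blue); there is no depth.
- env.camera_model(name): a dict with "fx", "fy", "cx", "cy" (pixels), "k1" (the pictures are not rectified: a ray, as slopes to the right and down, at radius r is drawn at 1 + k1 r^2 times it, then the intrinsics apply), "origin" and "orientation" of the camera in the world. Camera axes: x right, y up, looking along -z (the intrinsics and any distortion apply to the point x, -y, -z); pixel columns grow to the right and rows downward; lengths in m; the calibration is good to about 2 mm. A picture is of the moment at which its call begins: read the wrist's pose just before it. camera_model takes no time and is no camera call; for the wrist camera it gives the pose at the moment of the call.
- env.close_job(): hands the job in, once; it reports no verdict.
The state is a dict: "time_s": time; "q": joint angles; "qvel": joint speeds; "joint_efforts": joint torques, N m; "position": TCP position; "tool_rot": TCP orientation; "ft_force": force on the tool from outside, world axes, zero at the start; "wrist_torque": the same for the moment, N m; "grip_width": finger opening in m.
Only numpy, scipy, OpenCV 4.12 (cv2) and the standard library are available. Lean on these libraries where they do the work, as an engineer would, in place of code of your own. Each camera call takes 0.05 s, during which the arm holds its last target.

### The job

The square ceramic block resistor on the test board is hot from a load test: take the tongs from their holder and, touching the resistor only with the tongs, lift it out and lay it gently in the empty cradle of the aluminium cooling rack, lying along the cradle on both ribs and between the posts. Then stand the tongs upright in their holder again, tips down on its floor, and let go. Leave the other resistors and everything else on the bench where they are.

Things in the scene. Friction and masses are not known exactly. Their poses are not given: they have to be found in the camera images.
- block_resistor: The hot part: white ceramic block 84 x 18 x 18 mm, long axis x, about 60 g, with a 14 mm long, 2.6 mm thick wire lead at each end (112 mm overall). Origin at the centre of its underside, z up. Lies in one of the three cradles of the test board, its underside 34 mm above the table.
- block_centre (a point): Centre of the white ceramic block (9 mm above its underside).
- board: Test board: grey plate 140 x 235 x 8 mm with three black cradles 75 mm apart along y, each of the same shape and size as cradle_free; parts lie along x. Origin at the centre of its underside. Fixed; stands to the left or to the right of the holder.
- tongs: Spring tongs, upright on their tips in the holder: 162 mm tall, 170 g. Two straight flat upright steel jaws (z = 0 to 150 mm, 16 mm wide along x, 6 mm thick along y; lowest 30 mm rubber, 20 mm wide), always parallel, under a bridge (z to 162 mm, y = -27 to -5 mm). One jaw is fixed (y = -27 to -21 mm), the other slides along y. Origin midway between the open tips' lower ends, z up.
- tongs_grip (a point): Where to hold the open tongs: midway between the open jaws, 117 mm above the tips' lower ends (45 mm below the tongs' top). Squeeze the jaws' outer faces (z = 100 to 135 mm), the gripper closing along the tongs' y. 54 mm over the outer faces when open, 30 mm when closed on the 18 mm block.
- tongs_jaw (a joint): Closing travel q of the sliding jaw, m (it moves to -y): 0 open (42 mm clear between the jaws), 0.024 on the block, 0.032 the stop (10 mm clear). The middle of the mouth is at y = -q/2. A spring opens it: 2 N when open, 8.3 N on the block; when the squeeze is eased the jaw springs open against the fingers, and the tongs stay in hand while the fingers are less than 50 mm apart.
- cradle_free: Empty cradle on the cooling rack: two ribs at x = -28 and +28 mm (8 mm thick along x, 46 mm long along y, 26 mm tall), each with two posts 12 mm taller that leave a 26 mm gap centred on y = 0. A part lies along x over both ribs, between the posts. 48 mm clear along x between the ribs, down to the plate. Origin at the centre of its foot, 8 mm above the table, z up. Fixed.
- rack: Cooling rack: aluminium plate 140 x 190 x 8 mm carrying two cradles 84 mm apart along y: an empty one and one that holds a tubular resistor (either may be on either side). Origin at the centre of its underside. Fixed; stands to the left or to the right of the holder.
- holder: Holder of the tongs: dark steel base 110 x 110 x 10 mm with an upright pocket open at the top, inside 32 mm along x, 68 mm along y, walls 5 mm thick, rim 65 mm and inner floor 10 mm above the table. The tongs stand in it with their y along the pocket's y (either way round). Origin at the centre of the underside. Fixed.
- finned_resistor: Finned aluminium resistor 76 x 22 x 21 mm in a cradle of the test board, long axis x; origin at centre of underside. Must stay.
- tube_resistor: Grey tubular resistor, diameter 20, length 86 mm, in a cradle of the test board, long axis x; origin at centre of underside. Must stay.
- cooled_resistor: Grey tubular resistor like the other one, in the occupied cradle of the cooling rack. Must stay.
- pliers: Side cutters with red handles, about 175 x 70 x 20 mm, lying at the far side. Must stay.
- solder_reel: Grey reel, diameter 54, height 46 mm, standing at the far side. Must stay.
- flux_tin: Round green tin, diameter 72, height 30 mm, at the far side. Must stay.
Things that resemble listed ones, but are neither listed nor needed, are in the scene too. Of the things shaped like the tongs, the bare steel one is meant.

How it is judged (in metres and radians):
On the way, in this order (a step that is already met when the one before it is completed fails the run):
1. the tongs are lifted out of their holder (z of tongs in the frame of holder above 0.05 m), for 0.1 s.
2. the block resistor is lifted clear by the tongs (at least 30 mm) (contact force between block_resistor and tongs above 1 N and height (world z) of block_resistor above 0.064 m), for 0.2 s.
3. the block resistor lies in the empty cradle and the tongs have let go of it (horizontal distance between block_resistor and cradle_free below 0.013 m and y of block_resistor in the frame of cradle_free between -0.006 and 0.006 m and angle between the x axis of block_resistor and the x axis of cradle_free, either way round below 0.12 rad and z of block_centre in the frame of cradle_free between 0.03 and 0.039 m and contact force between block_resistor and tongs below 0.1 N), for 0.2 s.
At the end, for the whole second after the job is handed in: Block resistor at rest on both ribs of the empty cradle (height within 4.5 mm, centre within 13 mm and 6 mm sideways, direction within 0.12 rad), off the tongs; tongs at rest in the holder, tips within 5 mm of its floor, within 12 mm of its centre, upright within 0.1 rad (all of step 3 and linear speed of each of block_resistor, tongs below 0.02 m/s and horizontal distance between tongs and holder below 0.012 m and z of tongs in the frame of holder between 0.005 and 0.015 m and angle between tongs's own z axis and vertical below 0.1 rad); the robot touches nothing.
It fails at once if the gripper or arm touches the hot block resistor (contact force between any of the fingers, the arm and block_resistor above 0.3 N).
It fails at once if the block resistor is dropped or thrown into the cradle (faster than 0.45 m/s within 40 mm of its place) (horizontal distance between block_resistor and cradle_free below 0.04 m and z of block_resistor in the frame of cradle_free below 0.06 m and linear speed of block_resistor above 0.45 m/s).
It fails at once if another resistor is moved more than 15 mm (distance of any of finned_resistor, tube_resistor, cooled_resistor from where it was at the start of the episode above 0.015 m).
It fails at once if a thing lying on the bench is moved more than 30 mm (distance of any of pliers, solder_reel, flux_tin from where it was at the start of the episode above 0.03 m).
It also fails if it takes over 69 s, if anything falls off the work surface, if the arm or the gripper's body presses on something with over 40 N, if the wrist force passes 120 N, or if a joint passes its speed limit or range.

## Working session

There is one attempt and no reset: what is moved stays moved. The work goes in short steps, Python scripts to look and compute and a shell command to move; the robot and the scene stay as the last step left them, time stands still between calls to the robot, and variables do not carry over. Pictures are saved under pics/ and viewed, and the job is handed in when it is done.

```bash
ls; mkdir -p pics
python3 - <<'E'
from rig import env
import cv2
s=env.observe();print(s)
for n in("scene","top"):
    im=env.get_image(n);cv2.imwrite(f"pics/{n}0.png",im[:,:,::-1]);print(n,env.camera_model(n))
E
```

```text
pics
{'time_s': 0.0, 'q': array([-8.04032471e+01,  2.18411049e+01,  7.43857912e+01,  4.32955783e-05,
        8.38570761e+01, -1.23339608e+01]), 'qvel': array([-0.04661751,  0.03412451,  0.01243631,  0.08228637,  0.03212408,
       -0.02087489]), 'joint_efforts': array([-1.89967868e-03, -4.48467278e+01, -2.31280178e+01, -3.06834736e-04,
        4.68593702e-03,  2.73862315e-05]), 'position': array([ 0.20538411, -0.50991671,  0.24470458]), 'tool_rot': array([[-2.43592057e-04,  9.27636247e-01,  3.73484850e-01],
       [ 1.44520588e-03,  3.73484797e-01, -9.27635175e-01],
       [-9.99998926e-01,  3.13797942e-04, -1.43160329e-03]]), 'ft_force': array([0.43864922, 0.01733139, 0.25597411]), 'wrist_torque': array([-0.04962984,  0.00822168,  0.00105485]), 'grip_width': 0.08534230846513552}
scene {'fx': 430.6613351924114, 'fy': 430.6613351924114, 'cx': 253.46765518819157, 'cy': 195.91471163743446, 'k1': 0.019561423155595385, 'origin': array([ 1.19634797, -0.69776581,  0.847957  ]), 'orientation': array([[ 0.75328204, -0.41548398,  0.50984236],
       [ 0.65769603,  0.47757916, -0.58254106],
       [-0.00145361,  0.77413901,  0.63301396]])}
top {'fx': 437.5916060570147, 'fy': 437.5916060570147, 'cx': 252.04379863758726, 'cy': 193.29530505218654, 'k1': -0.13270800398006058, 'origin': array([ 0.45224661, -0.00833339,  1.09497911]), 'orientation': array([[-0.01404893,  0.99343143, -0.11356328],
       [-0.99975654, -0.01588863, -0.01531085],
       [-0.01701464,  0.11332053,  0.99341278]])}
```

View pics/scene0.png

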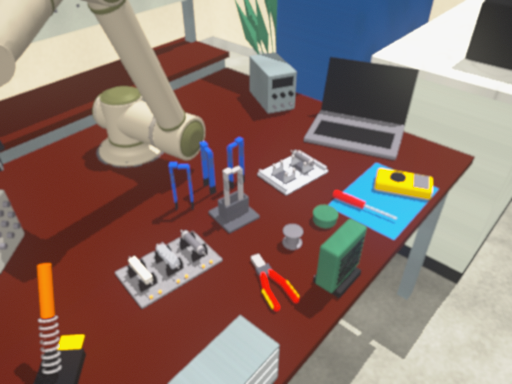

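View pics/top0.png

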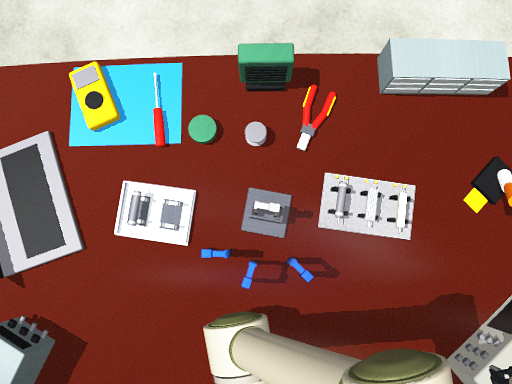

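Run:
```python
import cv2,numpy as np
t=cv2.imread("pics/top0.png");s=cv2.imread("pics/scene0.png")
a=cv2.resize(t[165:255,100:430],None,fx=2.4,fy=2.4,interpolation=cv2.INTER_CUBIC)
b=cv2.resize(s[130:310,105:335],None,fx=3.4,fy=3.2,interpolation=cv2.INTER_CUBIC)
cv2.imwrite("pics/ta.png",a);cv2.imwrite("pics/sb.png",b)
c=cv2.resize(t[165:250,310:425],None,fx=6,fy=6,interpolation=cv2.INTER_CUBIC);cv2.imwrite("pics/tc.png",c)
```

```text
(no output)
```

View pics/ta.png

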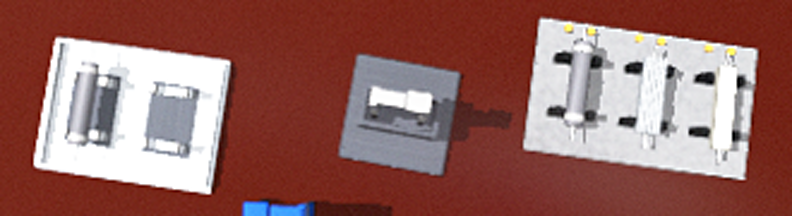

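View pics/sb.png

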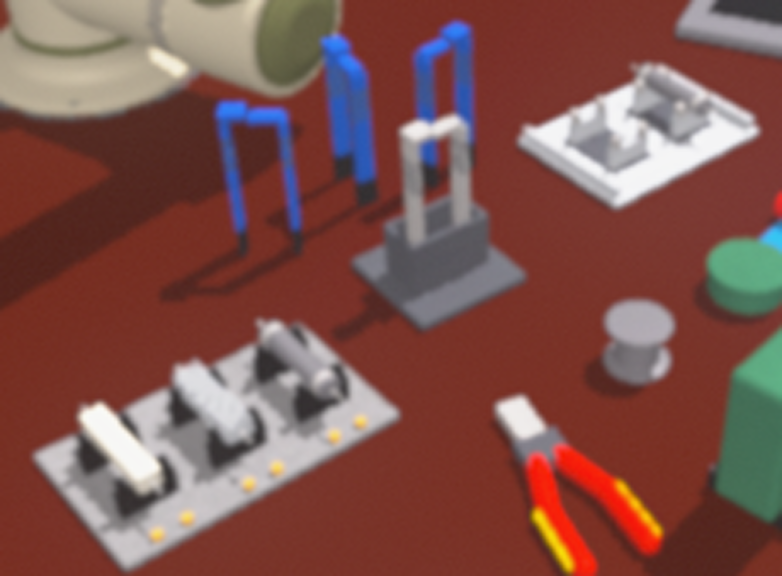

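View pics/tc.png

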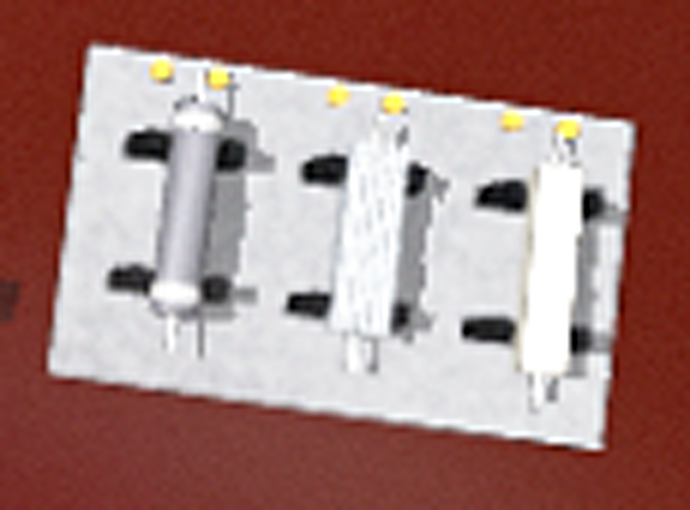

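```bash
cat > h.py <<'E'
import numpy as np,cv2
from rig import env
def ray(m,px):
    px=np.atleast_2d(np.asarray(px,float))
    K=np.array([[m['fx'],0,m['cx']],[0,m['fy'],m['cy']],[0,0,1]])
    u=cv2.undistortPoints(px.reshape(-1,1,2),K,np.array([m['k1'],0,0,0,0]))[:,0]
    d=np.c_[u[:,0],-u[:,1],-np.ones(len(u))]@np.asarray(m['orientation']).T
    return np.asarray(m['origin']),d
def onz(m,px,z):
    o,d=ray(m,px); return o+d*((z-o[2])/d[:,2])[:,None]
def proj(m,P):
    P=np.atleast_2d(P); c=(P-m['origin'])@np.asarray(m['orientation'])
    x=np.c_[c[:,0]/-c[:,2],-c[:,1]/-c[:,2]]; r2=(x**2).sum(1)[:,None]
    x=x*(1+m['k1']*r2); return x*[m['fx'],m['fy']]+[m['cx'],m['cy']]
def rect(mask,minarea=50):
    cs,_=cv2.findContours(mask.astype(np.uint8),cv2.RETR_EXTERNAL,cv2.CHAIN_APPROX_NONE)
    return [c for c in sorted(cs,key=cv2.contourArea,reverse=True) if cv2.contourArea(c)>minarea]
def rectz(m,c,z):
    # min-area rectangle in world on plane z of contour: centre,size,angle
    P=onz(m,c.reshape(-1,2),z)[:,:2]
    return cv2.minAreaRect((P*1000).astype(np.float32))
E
python3 - <<'E'
from h import *
m=env.camera_model("top")
im=cv2.imread("pics/top0.png");hsv=cv2.cvtColor(im,cv2.COLOR_BGR2HSV)
nr=(hsv[:,:,1]<80)&(hsv[:,:,2]>60)
nr[:160]=0;nr[260:]=0
for c in rect(nr):
    x=cv2.boundingRect(c); print(x,rectz(m,c,0.008),cv2.boxPoints(rectz(m,c,0.008)).round().tolist())
# block white
w=(im.min(2)>235)
for c in rect(w[:, :],30): print('w',cv2.boundingRect(c),rectz(m,c,0.052))
E
```

```text
(0, 160, 84, 100) ((548.162841796875, 560.8920288085938), (269.587158203125, 232.53085327148438), 2.7444639205932617) [[408.0, 671.0], [419.0, 438.0], [688.0, 451.0], [677.0, 683.0]]
(318, 172, 98, 68) ((540.3533935546875, -279.4189147949219), (236.33663940429688, 140.56858825683594), 81.00468444824219) [[452.0, -385.0], [591.0, -407.0], [628.0, -174.0], [489.0, -152.0]]
(114, 180, 82, 66) ((532.7974853515625, 254.76541137695312), (193.27560424804688, 142.2218017578125), 81.17576599121094) [[448.0, 170.0], [588.0, 148.0], [618.0, 339.0], [477.0, 361.0]]
(241, 187, 51, 51) ((528.7152099609375, -25.8507080078125), (110.38705444335938, 109.61946105957031), 78.65499114990234) [[464.0, -69.0], [572.0, -91.0], [593.0, 17.0], [486.0, 39.0]]
(497, 169, 15, 24) ((600.0568237304688, -650.0074462890625), (40.294029235839844, 61.53288269042969), 84.94984436035156) [[568.0, -667.0], [629.0, -673.0], [632.0, -633.0], [571.0, -627.0]]
w (114, 181, 82, 65) ((529.236328125, 244.84063720703125), (182.34010314941406, 133.7064971923828), 81.11924743652344)
w (211, 326, 38, 51) ((198.16375732421875, 63.9
[... 469 characters left out ...]
04028320312, 340.05267333984375), (51.94556427001953, 68.05297088623047), 14.614187240600586)
w (498, 169, 14, 23) ((597.30029296875, -628.397216796875), (51.82802963256836, 37.45569610595703), 17.201841354370117)
w (254, 201, 26, 11) ((540.4234008789062, -26.397401809692383), (59.029273986816406, 18.20686912536621), 80.10528564453125)
w (297, 133, 13, 17) ((697.9998779296875, -118.32251739501953), (19.92375946044922, 39.50791549682617), 66.91646575927734)
w (123, 33, 25, 25) ((952.6240234375, 295.57635498046875), (49.70254898071289, 75.77498626708984), 64.32527923583984)
w (448, 1, 16, 14) ((1069.6270751953125, -540.3789672851562), (33.52865219116211, 44.329322814941406), 59.01152801513672)
```

```bash
cat >> h.py <<'E'
def rel(target,s=None,yawvec=None):
    """shift in tool axes to world target; yaw about tool x to bring tool z onto +-yawvec"""
    s=s or env.observe(); R=s['tool_rot']; d=R.T@(np.array(target)-s['position'])
    y=None
    if yawvec is not None:
        v=R.T@np.array([*yawvec,0]); a=np.arctan2(-v[1],v[2]); y=(a+np.pi/2)%np.pi-np.pi/2
    return d.round(4),y
E
python3 - <<'E'
from h import *
m=env.camera_model("wrist");s=env.observe();print(m)
R=s['tool_rot'];print(R.T@(m['origin']-s['position']),R.T@m['orientation'])
t=np.radians(-10)
print(rel([.54,-.03,.42],s,[-np.sin(t),np.cos(t)]))
E
```

```text
{'fx': 276.6817853426272, 'fy': 276.6817853426272, 'cx': 257.23623115778156, 'cy': 197.5406076479739, 'k1': -0.000874242977927012, 'origin': array([ 0.27451039, -0.48375299,  0.37370633]), 'orientation': array([[ 0.37376748,  0.88803166,  0.26776415],
       [-0.92752092,  0.35837492,  0.10617135],
       [-0.00167644, -0.28804025,  0.95761683]])}
[-0.1289087   0.0739547   0.00134907] [[ 4.01478595e-04  2.88293221e-01 -9.57542092e-01]
 [ 2.57783958e-04  9.57542107e-01  2.88293334e-01]
 [ 9.99999886e-01 -3.62582592e-04  3.10115293e-04]]
(array([-0.1747,  0.4897, -0.3205]), np.float64(0.557343294765245))
```

Run:
```python
from h import *
t=np.radians(-9.5)
print(rel([.53,-.33,.25],None,[-np.sin(t),np.cos(t)]))
```

```text
(array([-0.0051,  0.3684, -0.0457]), np.float64(0.5486166428410186))
```

```bash
python3 -m jog '[[1,-0.005,0.05,-0.006,0.1],[1,-0.005,0.1,-0.012,0.2],[1,-0.005,0.15,-0.018,0.3],[1,-0.005,0.2,-0.025,0.4],[1,-0.005,0.25,-0.031,0.48],[1,-0.005,0.3,-0.037,0.548],[1,-0.005,0.35,-0.043,0.548],[1,-0.005,0.368,-0.046,0.548],[1,-0.005,0.368,-0.046,0.548],[1,-0.005,0.368,-0.046,0.548],[1,-0.005,0.368,-0.046,0.548]]'
python3 - <<'E'
from h import *
import pickle
m=env.camera_model("wrist");im=env.get_image("wrist")[:,:,::-1]
cv2.imwrite("pics/w1.png",im);pickle.dump(m,open("w1.pkl","wb"));print(m['origin'],env.observe()['position'])
E
```

```text
time_s: 1.2
position: [0.5287, -0.3308, 0.2502]
tool_rot: [[-0.001, 0.986, -0.166], [0.0, -0.166, -0.986], [-1.0, -0.001, -0.0]]
ft_force: [-0.5, -0.1, -0.1]
grip_width: 0.0856
[ 0.6021289  -0.34416356  0.37911115] [ 0.52861103 -0.33093076  0.25038357]
```

View pics/w1.png

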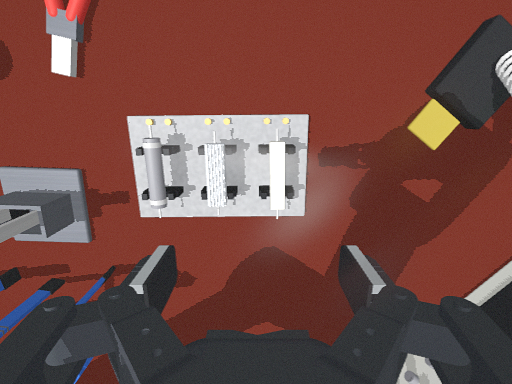

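The white block is at pixel (277,175) at the right end of the board. The finned part is at (216,175), the tube at (154,173), and the holder is at the left edge.

Run:
```python
from h import *
import pickle
m=pickle.load(open("w1.pkl","rb"));im=cv2.imread("pics/w1.png")
w=(im.min(2)>225).astype(np.uint8)
w=cv2.morphologyEx(w,cv2.MORPH_OPEN,np.ones((5,5),np.uint8))
for c in rect(w,200):print('w',cv2.boundingRect(c),rectz(m,c,0.052),cv2.boxPoints(rectz(m,c,.052)).round(1).tolist())
hsv=cv2.cvtColor(im,cv2.COLOR_BGR2HSV)
g=((hsv[:,:,1]<80)&(hsv[:,:,2]>60)); g[:,:100]=0; g[225:]=0
for c in rect(g,3000):print('g',cv2.boundingRect(c),rectz(m,c,0.008),cv2.boxPoints(rectz(m,c,.008)).round(1).tolist())
c=cv2.resize(im[100:225,120:320],None,fx=4,fy=4,interpolation=cv2.INTER_CUBIC);cv2.imwrite("pics/w1c.png",c)
```

```text
w (269, 142, 16, 68) ((526.8031616210938, -355.0184326171875), (17.80661964416504, 82.97583770751953), 82.07487487792969) [[484.5, -358.1000061035156], [566.7000122070312, -369.6000061035156], [569.0999755859375, -351.8999938964844], [486.8999938964844, -340.5]]
w (52, 36, 19, 39) ((696.163818359375, -146.82113647460938), (19.019006729125977, 36.308799743652344), 68.39682006835938) [[675.7999877929688, -149.0], [709.5, -162.3000030517578], [716.5, -144.6999969482422], [682.7999877929688, -131.3000030517578]]
g (127, 114, 182, 106) ((539.2971801757812, -282.81060791015625), (238.3507080078125, 144.21875), 80.474609375) [[448.5, -388.3999938964844], [590.7000122070312, -412.29998779296875], [630.0999755859375, -177.1999969482422], [487.8999938964844, -153.3000030517578]]
g (436, 15, 76, 108) ((600.5386962890625, -633.885009765625), (83.68407440185547, 101.55895233154297), 44.46533966064453) [[535.0999755859375, -627.0], [606.2000122070312, -699.4000244140625], [666.0, -640.7999877929688], [594.7999877929688, -568.2999877929688]]
```

View pics/w1c.png

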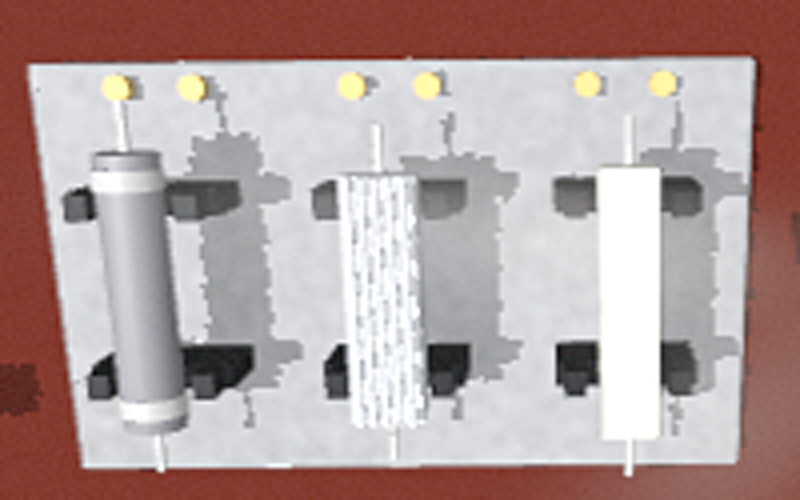

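Run:
```python
from h import *
t=np.radians(-9.8)
print(rel([.50,-.025,.28],None,[-np.sin(t),np.cos(t)]))
```

```text
(array([-0.0296, -0.079 , -0.2969]), np.float64(0.00415001801696846))
```

```bash
python3 -m jog '[[1,-0.03,-0.013,-0.05,0],[1,-0.03,-0.026,-0.1,0],[1,-0.03,-0.039,-0.15,0],[1,-0.03,-0.052,-0.2,0],[1,-0.03,-0.065,-0.25,0],[1,-0.03,-0.079,-0.297,0],[1,-0.03,-0.079,-0.297,0],[1,-0.03,-0.079,-0.297,0],[1,-0.03,-0.079,-0.297,0]]'
python3 - <<'E'
from h import *
import pickle
m=env.camera_model("wrist");im=env.get_image("wrist")[:,:,::-1]
cv2.imwrite("pics/w2.png",im);pickle.dump(m,open("w2.pkl","wb"));print(m['origin'],env.observe()['position'])
E
```

```text
time_s: 2.15
position: [0.5006, -0.0253, 0.2804]
tool_rot: [[0.0, 0.986, -0.166], [-0.001, -0.166, -0.986], [-1.0, 0.0, 0.001]]
ft_force: [0.4, -0.1, 0.1]
grip_width: 0.0855
[ 0.57396895 -0.03857705  0.40937215] [ 0.50069588 -0.02566751  0.28029002]
```

View pics/w2.png

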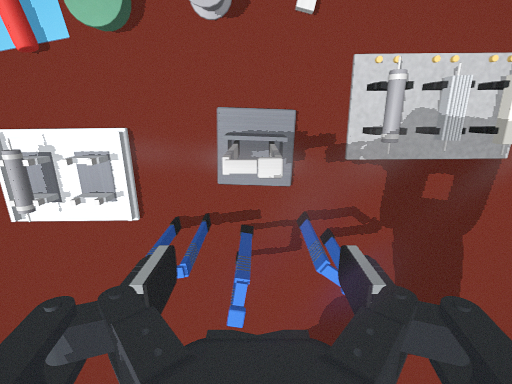

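The steel tongs are at (252,166) in the dark holder. The look-alikes are the blue tongs at (190,245), (240,275) and (322,250), and I reject those. The white rack is on the left, with its tube at (15,180) and its empty cradle at (96,177).

Run:
```python
from h import *
im=cv2.imread("pics/w2.png")
cv2.imwrite("pics/w2c.png",cv2.resize(im[95:200,205:305],None,fx=5.5,fy=5.5,interpolation=cv2.INTER_CUBIC))
cv2.imwrite("pics/w2r.png",cv2.resize(im[115:230,0:150],None,fx=5,fy=5,interpolation=cv2.INTER_CUBIC))
```

```text
(no output)
```

View pics/w2c.png

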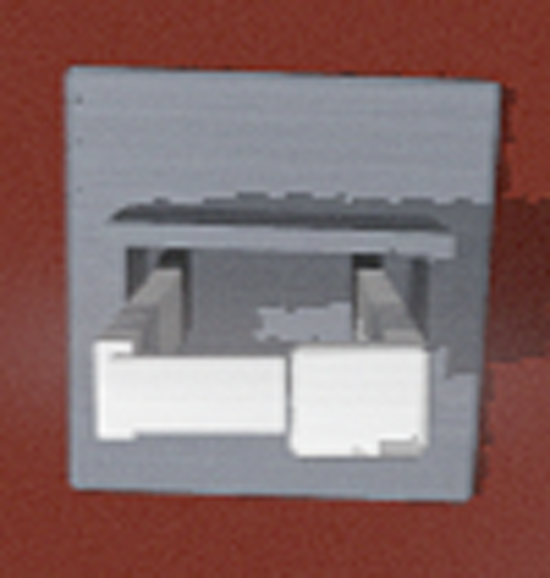

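View pics/w2r.png

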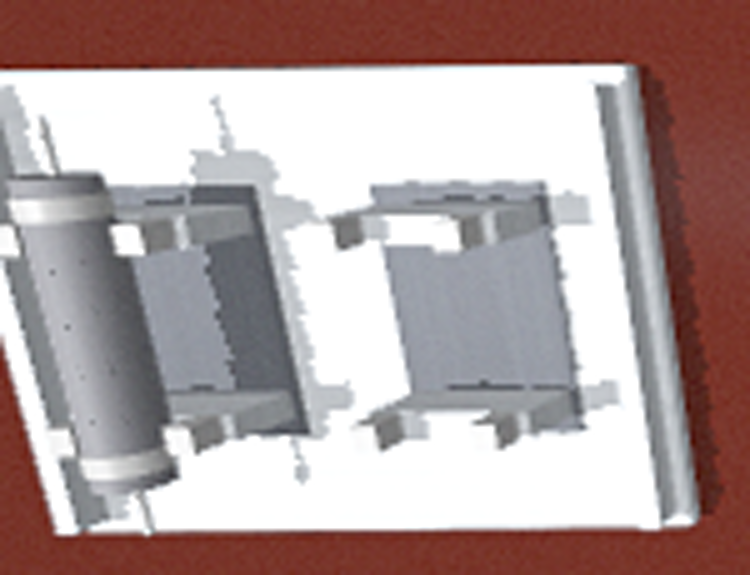

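Run:
```python
from h import *
import pickle
m=pickle.load(open("w2.pkl","rb"))
f=lambda x,y:(205+(x+.5)/5.5-.5,95+(y+.5)/5.5-.5)
print('bridge',onz(m,[f(290,347),f(430,347),f(430,457),f(290,457)],.172)[:,:2])
print('arm162',onz(m,[f(95,340),f(95,438),f(285,357),f(285,436)],.160)[:,:2])
print('holder rim back', onz(m,[f(122,230),f(455,238)],.065)[:,:2])
im=cv2.imread("pics/w2.png");hsv=cv2.cvtColor(im,cv2.COLOR_BGR2HSV)
g=((hsv[:,:,1]<80)&(hsv[:,:,2]>60)); g[:, :200]=0;g[:,310:]=0;g[200:]=0
for c in rect(g,1500):print('h',rectz(m,c,.01))
g=((hsv[:,:,1]<80)&(hsv[:,:,2]>60)); g[:, 150:]=0;g[240:]=0
for c in rect(g,1500):print('rack',cv2.boundingRect(c),rectz(m,c,.008),cv2.boxPoints(rectz(m,c,.008)).round(1).tolist())
r=lambda x,y:((x+.5)/5-.5,115+(y+.5)/5-.5)
# post tops inner/outer corners z=.046
print('cradle shape')
for p in [(332,230),(365,240),(395,240),(460,235),(490,240),(362,430),(395,435),(478,435),(510,435)]:print(p,onz(m,[r(*p)],.046)[0,:2].round(4))
```

```text
bridge [[ 0.53875672 -0.03270427]
 [ 0.53514669 -0.05426227]
 [ 0.51775455 -0.0518223 ]
 [ 0.52144123 -0.02980547]]
arm162 [[ 0.54338525 -0.00109207]
 [ 0.52735862  0.00220281]
 [ 0.53549    -0.03132539]
 [ 0.52245588 -0.02913065]]
holder rim back [[ 0.55463064  0.0023765 ]
 [ 0.5407174  -0.07017009]]
h ((529.1240844726562, -27.905014038085938), (109.60972595214844, 109.29289245605469), 78.47341918945312)
rack (0, 128, 140, 94) ((533.6848754882812, 255.95225524902344), (202.15121459960938, 140.40872192382812), 81.1490249633789) [[448.79998779296875, 166.89999389648438], [587.5, 145.3000030517578], [618.5999755859375, 345.0], [479.8999938964844, 366.6000061035156]]
cradle shape
(332, 230) [0.558 0.22 ]
(365, 240) [0.554  0.2123]
(395, 240) [0.5527 0.2045]
(460, 235) [0.5511 0.1871]
(490, 240) [0.5485 0.1797]
(362, 430) [0.5039 0.2318]
(395, 435) [0.501  0.2234]
(478, 435) [0.4972 0.2008]
(510, 435) [0.4958 0.1921]
```

Run:
```python
from h import *
t=np.radians(-10.3)
print(rel([.5313,-.0264,.122],None,[-np.sin(t),np.cos(t)]))
```

```text
(array([ 0.1583,  0.0303, -0.0044]), np.float64(0.012756886566714254))
```

```bash
python3 -m jog '[[1,0,0.03,-0.004,0.013],[1,0.01,0.03,-0.004,0.013],[1,0.04,0.03,-0.004,0.013],[1,0.07,0.03,-0.004,0.013],[1,0.1,0.03,-0.004,0.013],[1,0.13,0.03,-0.004,0.013],[1,0.15,0.03,-0.004,0.013],[1,0.158,0.03,-0.004,0.013],[1,0.158,0.03,-0.004,0.013],[1,0.158,0.03,-0.004,0.013],[1,0.158,0.03,-0.004,0.013]]' 30
python3 - <<'E'
from h import *
im=env.get_image("wrist")[:,:,::-1]
cv2.imwrite("pics/w3.png",im)
E
```

```text
time_s: 3.3
position: [0.5313, -0.0254, 0.1234]
tool_rot: [[0.002, 0.984, -0.177], [-0.001, -0.177, -0.984], [-1.0, 0.002, 0.0]]
ft_force: [-0.8, -1.0, -0.0]
grip_width: 0.0856
```

View pics/w3.png

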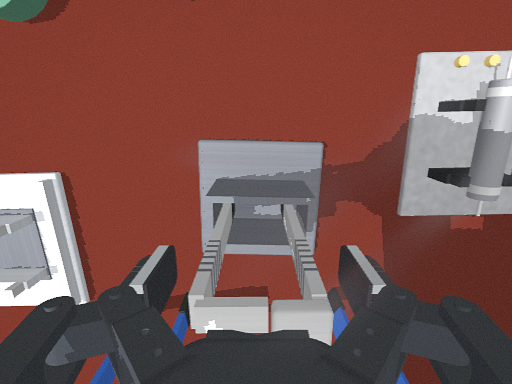

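Tongs spanning columns 191–332 sit between the pads (inner faces about 175 and 340). I'll squeeze now.

```bash
python3 -m jog '[[0.5,0,0,0,0],[0.3,0,0,0,0],[0.2,0,0,0,0],[0.1,0,0,0,0],[0,0,0,0,0],[-0.1,0,0,0,0],[-0.1,0,0,0,0],[-0.1,0,0,0,0],[-0.1,0,0,0,0]]' 30
python3 - <<'E'
from h import *
im=env.get_image("wrist")[:,:,::-1]
cv2.imwrite("pics/w4.png",im)
E
```

```text
time_s: 4.25
position: [0.5318, -0.0248, 0.1239]
tool_rot: [[0.004, 0.984, -0.177], [0.0, -0.177, -0.984], [-1.0, 0.004, -0.001]]
ft_force: [-0.1, 1.9, 11.6]
grip_width: 0.0386
```

View pics/w4.png

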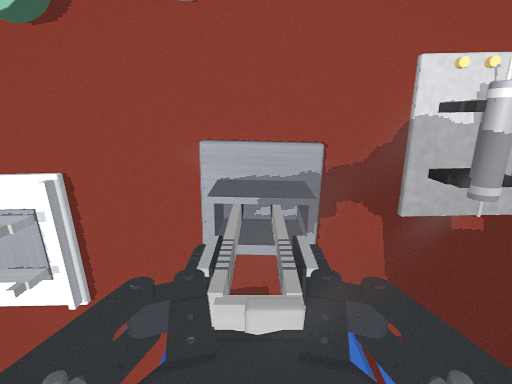

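```bash
python3 -m jog '[[-0.1,-0.01,0,0,0],[-0.1,-0.03,0,0,0],[-0.1,-0.05,0,0,0],[-0.1,-0.07,0,0,0],[-0.1,-0.09,0,0,0],[-0.1,-0.1,0,0,0],[-0.1,-0.1,0,0,0],[-0.1,-0.1,0,0,0]]'
python3 - <<'E'
from h import *
im=env.get_image("wrist")[:,:,::-1]
cv2.imwrite("pics/w5.png",im)
im=env.get_image("scene")[:,:,::-1]
cv2.imwrite("pics/s5.png",cv2.resize(im[100:300,100:340],None,fx=3,fy=3))
t=np.radians(-8.7)
print(rel([.5268,-.355,.225],None,[-np.sin(t),np.cos(t)]))
E
```

```text
time_s: 5.1
position: [0.5304, -0.025, 0.2216]
tool_rot: [[-0.001, 0.984, -0.177], [0.0, -0.177, -0.984], [-1.0, -0.001, -0.0]]
ft_force: [0.7, -0.7, -1.9]
grip_width: 0.0385
(array([-0.004 ,  0.055 ,  0.3254]), np.float64(-0.026356632886381348))
```

View pics/w5.png

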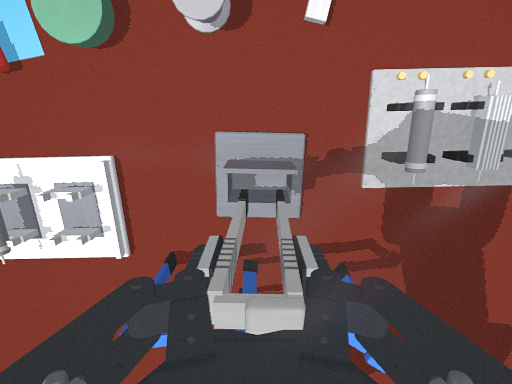

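View pics/s5.png

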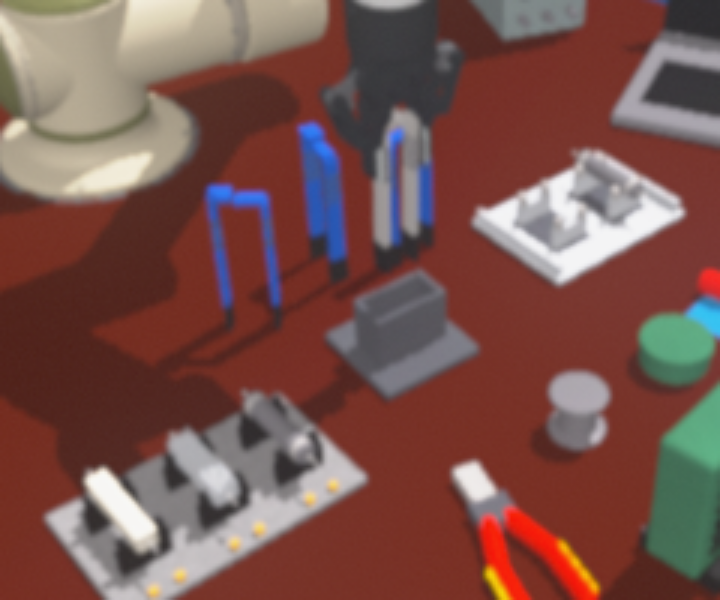

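Run:
```python
from h import *
im=cv2.imread("pics/w5.png")
m=env.camera_model("wrist");s=env.observe();R=s['tool_rot'];p=s['position']
for dx in(.108,.112,.116):
  for y in (-.008,.008,):
    print(dx,y,[proj(m,p+R@np.array([dx,y,z]))[0].round(1) for z in(-.019,-.013,.013,.019)])
cv2.imwrite("pics/w5c.png",cv2.resize(im[150:340,190:330],None,fx=4,fy=3.15,interpolation=cv2.INTER_CUBIC))
```

```text
0.108 -0.008 [array([235.4, 209.4]), array([242. , 209.4]), array([270.7, 209.4]), array([277.3, 209.4])]
0.108 0.008 [array([234.9, 192.4]), array([241.7, 192.4]), array([270.9, 192.4]), array([277.7, 192.4])]
0.112 -0.008 [array([235.7, 207.9]), array([242.2, 207.9]), array([270.5, 207.9]), array([277. , 207.9])]
0.112 0.008 [array([235.3, 191.2]), array([241.9, 191.2]), array([270.7, 191.2]), array([277.4, 191.2])]
0.116 -0.008 [array([236. , 206.5]), array([242.4, 206.5]), array([270.3, 206.6]), array([276.7, 206.6])]
0.116 0.008 [array([235.6, 190. ]), array([242.2, 190. ]), array([270.5, 190. ]), array([277.1, 190. ])]
```

View pics/w5c.png

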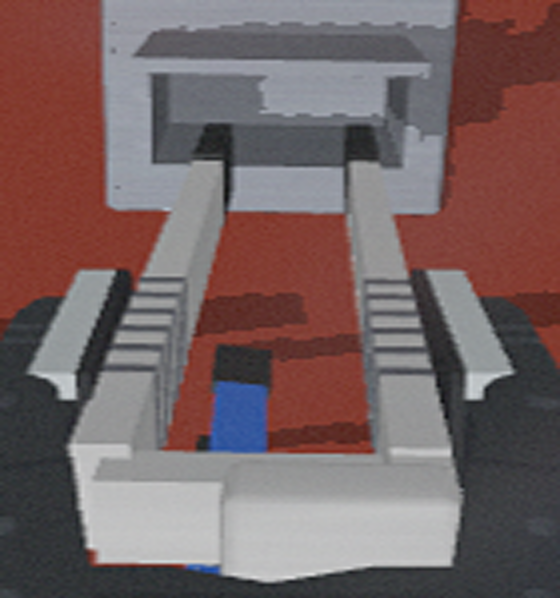

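```bash
python3 -m jog '[[-0.1,-0.003,0.004,0.02,0],[-0.1,-0.003,0.01,0.055,-0.01],[-0.1,-0.003,0.017,0.1,-0.026],[-0.1,-0.003,0.025,0.145,-0.026],[-0.1,-0.003,0.032,0.19,-0.026],[-0.1,-0.003,0.04,0.235,-0.026],[-0.1,-0.003,0.047,0.28,-0.026],[-0.1,-0.003,0.053,0.31,-0.026],[-0.1,-0.003,0.055,0.32,-0.026],[0,-0.003,0.055,0.32,-0.026],[0.08,-0.003,0.055,0.32,-0.026],[0.08,-0.003,0.055,0.32,-0.026],[0.08,-0.003,0.055,0.32,-0.026]]'
cat > look.py <<'E'
import sys,pickle
from h import *
n=sys.argv[1]
s=env.observe();m=env.camera_model("wrist");im=env.get_image("wrist")[:,:,::-1]
cv2.imwrite(f"pics/{n}.png",im);pickle.dump((m,s),open(f"{n}.pkl","wb"));print(s['position'],s['grip_width'],s['ft_force'])
E
python3 look.py w6
```

```text
time_s: 6.5
position: [0.5285, -0.3485, 0.2256]
tool_rot: [[0.0, 0.989, -0.15], [-0.0, -0.15, -0.989], [-1.0, 0.0, 0.0]]
ft_force: [0.1, 0.5, -1.0]
grip_width: 0.0461
[ 0.5284799  -0.34853426  0.22562635] 0.04605191970063566 [ 0.1020518   0.49598796 -0.95057746]
```

View pics/w6.png

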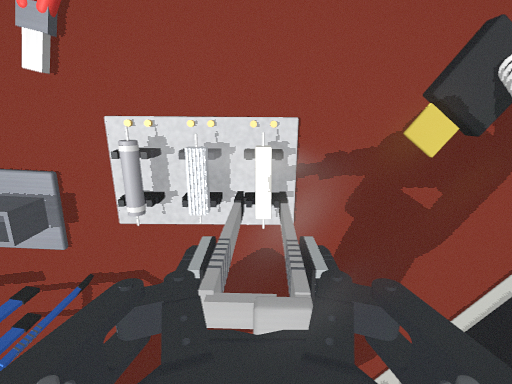

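Run:
```python
from h import *
import pickle
m,s=pickle.load(open("w6.pkl","rb"));im=cv2.imread("pics/w6.png")
cv2.imwrite("pics/w6c.png",cv2.resize(im[130:240,210:320],None,fx=5,fy=5,interpolation=cv2.INTER_CUBIC))
w=(im.min(2)>225).astype(np.uint8);w=cv2.morphologyEx(w,cv2.MORPH_OPEN,np.ones((5,5),np.uint8))
for c in rect(w,200):print('w',cv2.boundingRect(c),rectz(m,c,0.052))
R=s['tool_rot'];p=s['position']
for y in (-.01,.01):
    print([proj(m,p+R@np.array([.112,y,z]))[0].round(1) for z in(-.023,-.017,.017,.023)])
```

```text
w (255, 147, 16, 72) ((526.9462890625, -355.3364562988281), (17.5159969329834, 82.09223175048828), 81.39441680908203)
w (22, 28, 21, 43) ((695.629638671875, -150.27603149414062), (18.975854873657227, 36.47909927368164), 67.62841796875)
[array([231.4, 210. ]), array([237.9, 210. ]), array([274.7, 210. ]), array([281.3, 210. ])]
[array([230.8, 189. ]), array([237.4, 189. ]), array([275.2, 189. ]), array([281.8, 189. ])]
```

View pics/w6c.png

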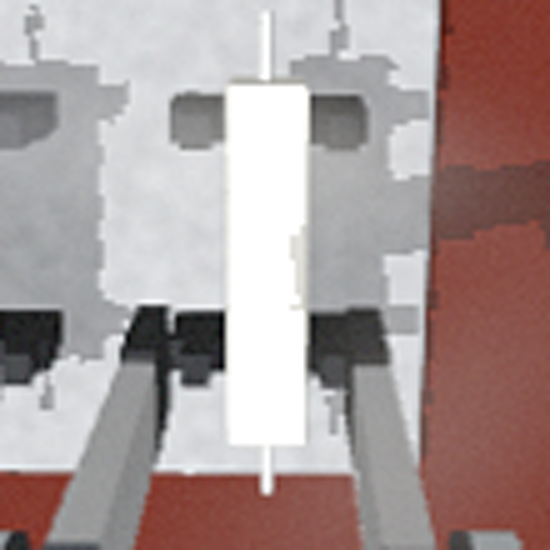

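```bash
python3 -m jog '[[0.08,0.01,0,0.0025,0],[0.08,0.025,0,0.0025,0],[0.08,0.04,0,0.0025,0],[0.08,0.05,0,0.0025,0],[0.08,0.05,0,0.0025,0],[0.08,0.05,0,0.0025,0],[0.08,0.05,0,0.0025,0]]'
python3 look.py w7
python3 - <<'E'
import cv2
im=cv2.imread("pics/w7.png")
cv2.imwrite("pics/w7c.png",cv2.resize(im[100:260,180:340],None,fx=3.7,fy=3.7,interpolation=cv2.INTER_CUBIC))
E
```

```text
time_s: 7.25
position: [0.5281, -0.3524, 0.1761]
tool_rot: [[0.001, 0.988, -0.152], [-0.001, -0.152, -0.988], [-1.0, 0.001, 0.001]]
ft_force: [-0.6, -0.2, -1.5]
grip_width: 0.0462
[ 0.52807862 -0.3524452   0.17611266] 0.04615479470954778 [-0.56307696 -0.20541523 -1.53843094]
```

View pics/w7c.png

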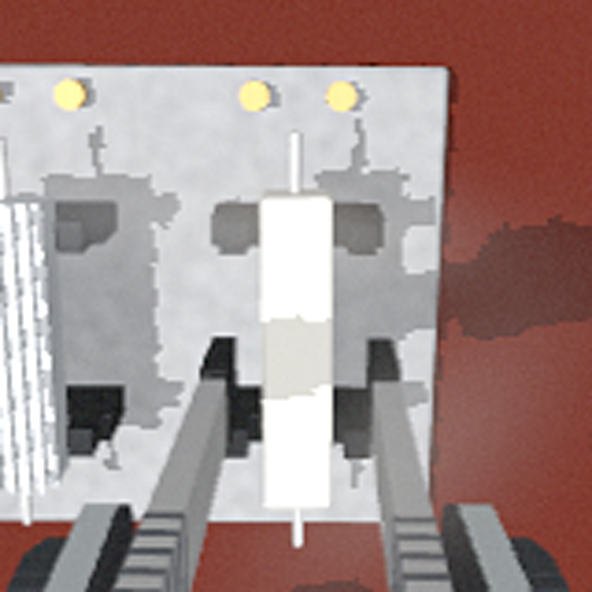

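```bash
python3 -m jog '[[0.08,0.008,0.002,-0.001,0],[0.08,0.018,0.002,-0.001,0],[0.08,0.028,0.002,-0.001,0],[0.08,0.033,0.002,-0.001,0],[0.08,0.033,0.002,-0.001,0],[0.08,0.033,0.002,-0.001,0]]'
python3 look.py w8
python3 - <<'E'
import cv2
im=cv2.imread("pics/w8.png")
cv2.imwrite("pics/w8c.png",cv2.resize(im[100:260,180:340],None,fx=3.7,fy=3.7,interpolation=cv2.INTER_CUBIC))
E
```

```text
time_s: 7.9
position: [0.53, -0.3516, 0.1424]
tool_rot: [[0.0, 0.988, -0.152], [-0.0, -0.152, -0.988], [-1.0, 0.0, 0.0]]
ft_force: [-1.1, 0.3, -2.1]
grip_width: 0.0462
[ 0.53000428 -0.35163666  0.1423677 ] 0.04618824776176796 [-1.09961426  0.25124635 -2.05793104]
```

View pics/w8c.png

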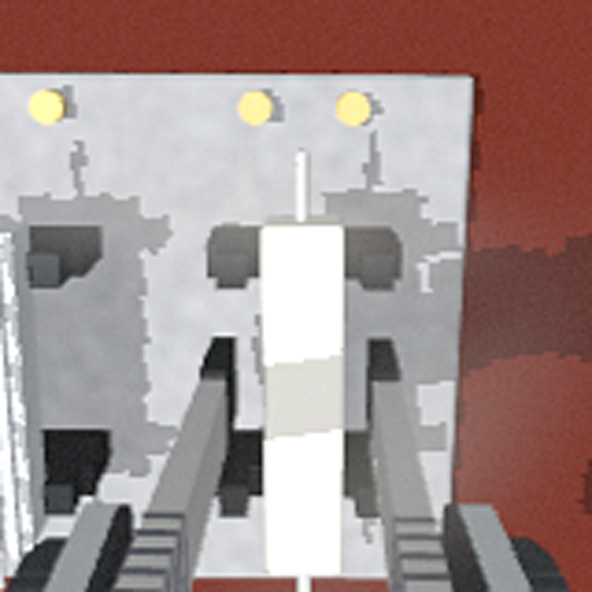

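```bash
python3 -m jog '[[0,0,0,0,0],[-0.1,0,0,0,0],[-0.2,0,0,0,0],[-0.3,0,0,0,0],[-0.4,0,0,0,0],[-0.45,0,0,0,0],[-0.45,0,0,0,0],[-0.45,0,0,0,0],[-0.45,0,0,0,0]]' 45
python3 look.py w9
```

```text
time_s: 8.85
position: [0.53, -0.3517, 0.1426]
tool_rot: [[0.0, 0.988, -0.152], [-0.001, -0.152, -0.988], [-1.0, 0.001, 0.0]]
ft_force: [-0.4, -0.6, 2.4]
grip_width: 0.0286
[ 0.53002658 -0.35171215  0.14261071] 0.028570349527394977 [-0.36189328 -0.5824849   2.39473467]
```

View pics/w9.png

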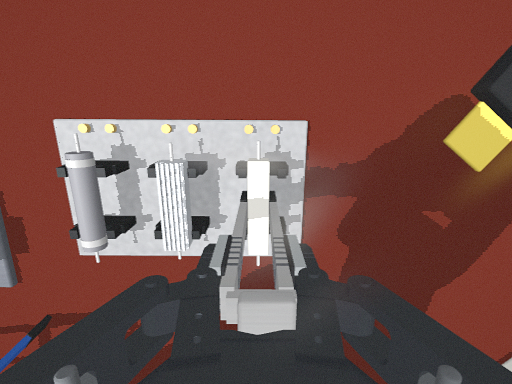

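Both jaws are closed on the block at (258,200), with the fingers 28.6 mm apart. Now I lift.

```bash
python3 -m jog '[[-0.45,-0.008,0,0,0],[-0.45,-0.02,0,0,0],[-0.45,-0.035,0,0,0],[-0.45,-0.05,0,0,0],[-0.45,-0.065,0,0,0],[-0.45,-0.08,0,0,0],[-0.45,-0.09,0,0,0],[-0.45,-0.1,0,0,0],[-0.45,-0.1,0,0,0],[-0.45,-0.1,0,0,0]]'
python3 look.py w10
```

```text
time_s: 9.9
position: [0.5298, -0.3514, 0.242]
tool_rot: [[-0.0, 0.988, -0.152], [0.0, -0.152, -0.988], [-1.0, -0.001, -0.0]]
ft_force: [-0.1, 0.0, -2.0]
grip_width: 0.0284
[ 0.52984957 -0.35141061  0.24197144] 0.02844871770641999 [-0.12211415  0.03092834 -2.04471629]
```

View pics/w10.png

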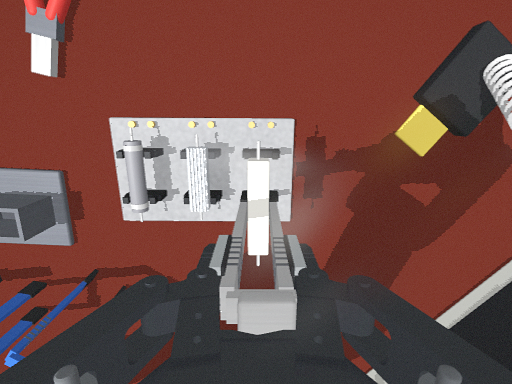

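Run:
```python
from h import *
import pickle
m,s=pickle.load(open("w10.pkl","rb"));im=cv2.imread("pics/w10.png")
w=(im.min(2)>225).astype(np.uint8);w=cv2.morphologyEx(w,cv2.MORPH_OPEN,np.ones((5,5),np.uint8));w[:, :200]=0
R=s['tool_rot'];p=s['position']
cv2.imwrite("pics/w10c.png",cv2.resize(im[130:290,190:330],None,fx=4,fy=3.7,interpolation=cv2.INTER_CUBIC))
for c in rect(w,100):
    print(cv2.boundingRect(c)); P=np.c_[onz(m,c.reshape(-1,2),.1514)]; L=(P-p)@R; print(cv2.minAreaRect((L[:,1:]*1000).astype(np.float32)))
top=env.camera_model("top");print(onz(top,[(215,253),(248,265),(252,288),(290,262),(312,280)],.16)[:,:2])
t=np.radians(-8.9)
print(rel([.515,.21,.305],None,[-np.sin(t),np.cos(t)]))
```

```text
(247, 161, 22, 39)
((23.03817367553711, 1.026383876800537), (17.23655891418457, 31.762453079223633), 89.34434509277344)
(248, 216, 21, 39)
((-25.76792335510254, 1.4509434700012207), (35.93357467651367, 17.06171226501465), 0.541743278503418)
[[ 0.43252122  0.08670853]
 [ 0.40634227  0.01679546]
 [ 0.35784034  0.00899797]
 [ 0.41133948 -0.07228923]
 [ 0.37258549 -0.11811611]]
(array([-0.0628, -0.0998, -0.5527]), np.float64(0.003106634505543049))
```

View pics/w10c.png

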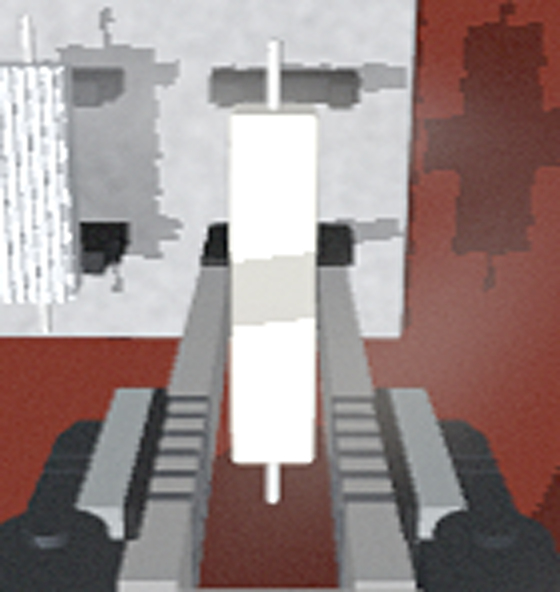

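```bash
python3 -m jog '[[-0.45,-0.02,0,0,0],[-0.45,-0.045,0,-0.01,0],[-0.45,-0.06,-0.005,-0.03,0],[-0.45,-0.063,-0.012,-0.07,0],[-0.45,-0.063,-0.02,-0.11,0],[-0.45,-0.063,-0.027,-0.15,0],[-0.45,-0.063,-0.034,-0.19,0],[-0.45,-0.063,-0.042,-0.23,0],[-0.45,-0.063,-0.049,-0.27,0],[-0.45,-0.063,-0.056,-0.31,0],[-0.45,-0.063,-0.063,-0.35,0],[-0.45,-0.063,-0.07,-0.39,0],[-0.45,-0.063,-0.078,-0.43,0.003],[-0.45,-0.063,-0.085,-0.47,0.003],[-0.45,-0.063,-0.092,-0.51,0.003],[-0.45,-0.063,-0.097,-0.535,0.003],[-0.45,-0.063,-0.1,-0.553,0.003],[-0.45,-0.063,-0.1,-0.553,0.003],[-0.45,-0.063,-0.1,-0.553,0.003],[-0.45,-0.063,-0.1,-0.553,0.003]]'
python3 look.py w11
```

```text
time_s: 11.95
position: [0.5146, 0.2096, 0.3052]
tool_rot: [[-0.0, 0.988, -0.155], [-0.0, -0.155, -0.988], [-1.0, -0.0, 0.0]]
ft_force: [0.5, -0.3, -0.8]
grip_width: 0.0289
[0.5146063  0.20963224 0.30519985] 0.028936161560348537 [ 0.51092884 -0.29323971 -0.84653377]
```

View pics/w11.png

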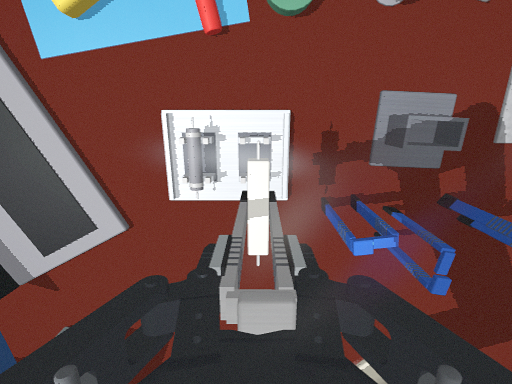

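```bash
python3 -m jog '[[-0.45,0.01,-0.03,0,0],[-0.45,0.025,-0.06,0,0],[-0.45,0.04,-0.08,-0.005,0],[-0.45,0.04,-0.08,-0.005,0],[-0.45,0.04,-0.08,-0.005,0],[-0.45,0.04,-0.08,-0.005,0]]'
python3 look.py w12
python3 - <<'E'
from h import *
im=cv2.imread("pics/w12.png")
cv2.imwrite("pics/w12c.png",cv2.resize(im[40:180,140:310],None,fx=4.6,fy=4.2,interpolation=cv2.INTER_CUBIC))
E
```

```text
time_s: 12.6
position: [0.4377, 0.2271, 0.2659]
tool_rot: [[0.002, 0.988, -0.156], [0.0, -0.156, -0.988], [-1.0, 0.001, -0.0]]
ft_force: [0.3, 0.9, -0.9]
grip_width: 0.0285
[0.43774182 0.22708403 0.26594117] 0.02847182731119344 [ 0.3230491   0.87511178 -0.89575323]
```

View pics/w12c.png

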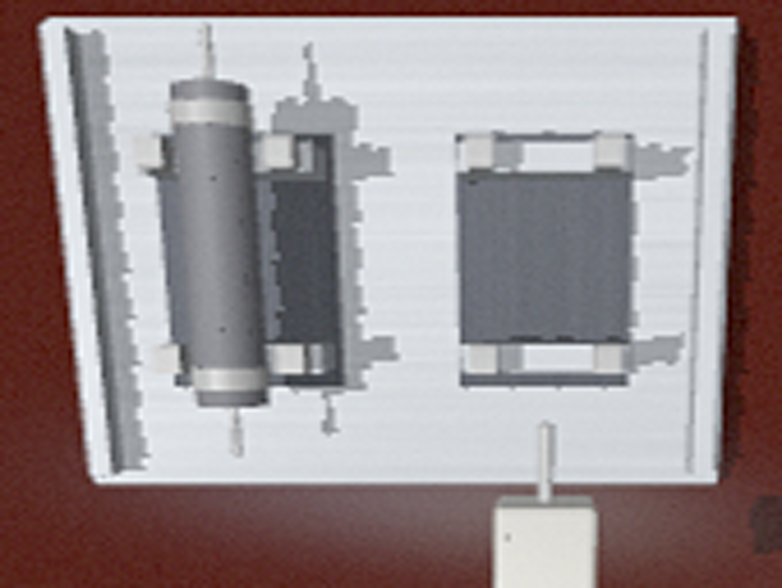

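Run:
```python
from h import *
import pickle
m,s=pickle.load(open("w12.pkl","rb"))
f=lambda x,y:(140+(x+.5)/4.6-.5,40+(y+.5)/4.2-.5)
for a in [(465,154),(495,154),(596,154),(632,154),(468,358),(495,358),(594,358),(628,358)]: print(a,onz(m,[f(*a)],.046)[0,:2].round(4))
A=onz(m,[f(548,154),f(546,358)],.046)[:,:2];c=A.mean(0);d=A[0]-A[1];print(c,np.linalg.norm(d),np.degrees(np.arctan2(d[1],d[0])))
im=cv2.imread("pics/w12.png");hsv=cv2.cvtColor(im,cv2.COLOR_BGR2HSV)
g=((hsv[:,:,1]<60)&(hsv[:,:,2]>90)).astype(np.uint8);g[:, :140]=0;g[:,310:]=0;g[156:]=0
for k in rect(g,1500):r=rectz(m,k,.012);print('rack',r)
# block in tool
w=(im.min(2)>225).astype(np.uint8);w=cv2.morphologyEx(w,cv2.MORPH_OPEN,np.ones((5,5),np.uint8));w[:155]=0
R=s['tool_rot'];p=s['position']
for k in rect(w,100):
    P=onz(m,k.reshape(-1,2),p[2]-.0906); L=(P-p)@R; print(cv2.boundingRect(k),cv2.minAreaRect((L[:,1:]*1000).astype(np.float32)))
t=np.radians(-8.9)
bo=np.array([-.0024,.0012])
R2=np.array([[np.cos(t),np.sin(t)],[np.sin(t),-np.cos(t)]])# tool y, tool z columns (world xy)
tcp=c-R2@bo; print(tcp,rel([*tcp,.20],s,[-np.sin(t),np.cos(t)]))
```

```text
(465, 154) [0.5563 0.2272]
(495, 154) [0.5552 0.2197]
(596, 154) [0.5512 0.1945]
(632, 154) [0.5498 0.1855]
(468, 358) [0.5023 0.2359]
(495, 358) [0.5012 0.2288]
(594, 358) [0.4971 0.2029]
(628, 358) [0.4957 0.1939]
[0.52607983 0.21096632] 0.05472374081391811 -9.399268031607267
rack ((532.583251953125, 253.36685180664062), (189.3982391357422, 137.35475158691406), 81.07103729248047)
[0.52863659 0.21178057] (array([0.0661, 0.0921, 0.001 ]), np.float64(-0.0008520791184931653))
```

```bash
python3 -m jog '[[-0.45,0,0.03,0,0],[-0.45,0.02,0.06,0,0],[-0.45,0.045,0.085,0.001,0],[-0.45,0.06,0.092,0.001,0],[-0.45,0.066,0.092,0.001,0],[-0.45,0.066,0.092,0.001,0],[-0.45,0.066,0.092,0.001,0],[-0.45,0.066,0.092,0.001,0]]'
python3 look.py w13
python3 - <<'E'
from h import *
import pickle
im=cv2.imread("pics/w13.png")
cv2.imwrite("pics/w13c.png",cv2.resize(im[100:280,170:340],None,fx=4,fy=3.3,interpolation=cv2.INTER_CUBIC))
m,s=pickle.load(open("w13.pkl","rb"))
w=(im.min(2)>200).astype(np.uint8)
R=s['tool_rot'];p=s['position'];print(p)
E
```

```text
time_s: 13.45
position: [0.5274, 0.2126, 0.2006]
tool_rot: [[0.002, 0.988, -0.154], [0.0, -0.154, -0.988], [-1.0, 0.002, -0.001]]
ft_force: [-0.0, -0.1, -1.3]
grip_width: 0.0288
[0.52741528 0.21255141 0.20058765] 0.02884176585813527 [-0.03866171 -0.06742637 -1.31061176]
[0.52741528 0.21255141 0.20058765]
```

View pics/w13c.png

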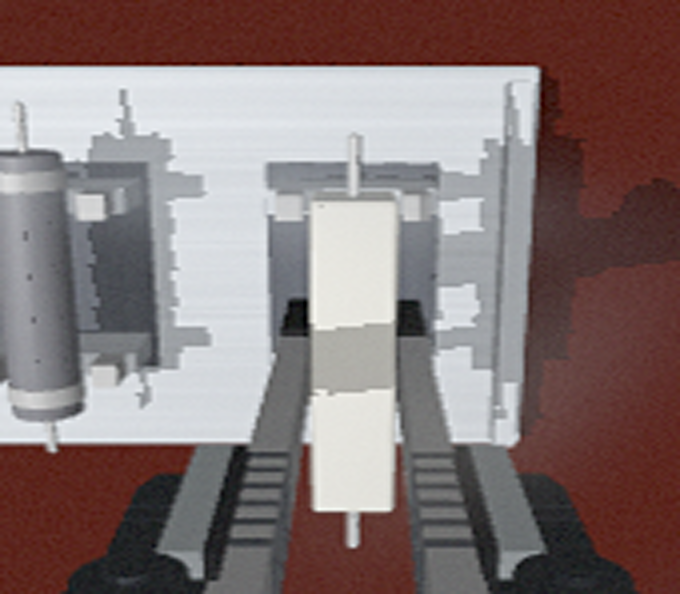

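```bash
python3 -m jog '[[-0.45,0.01,0,0,0],[-0.45,0.022,0,0,0],[-0.45,0.034,0,0,0],[-0.45,0.04,0,0,0],[-0.45,0.042,0,0,0],[-0.45,0.042,0,0,0]]'
python3 look.py w14
python3 - <<'E'
from h import *
im=cv2.imread("pics/w14.png")
cv2.imwrite("pics/w14c.png",cv2.resize(im[90:290,170:340],None,fx=4,fy=3,interpolation=cv2.INTER_CUBIC))
E
```

```text
time_s: 14.1
position: [0.5274, 0.2123, 0.157]
tool_rot: [[-0.0, 0.988, -0.155], [-0.0, -0.155, -0.988], [-1.0, -0.0, 0.0]]
ft_force: [0.0, 0.6, -1.2]
grip_width: 0.0286
[0.52743422 0.21229762 0.15704879] 0.028611655326003932 [ 0.01065962  0.6355908  -1.20899357]
```

View pics/w14c.png

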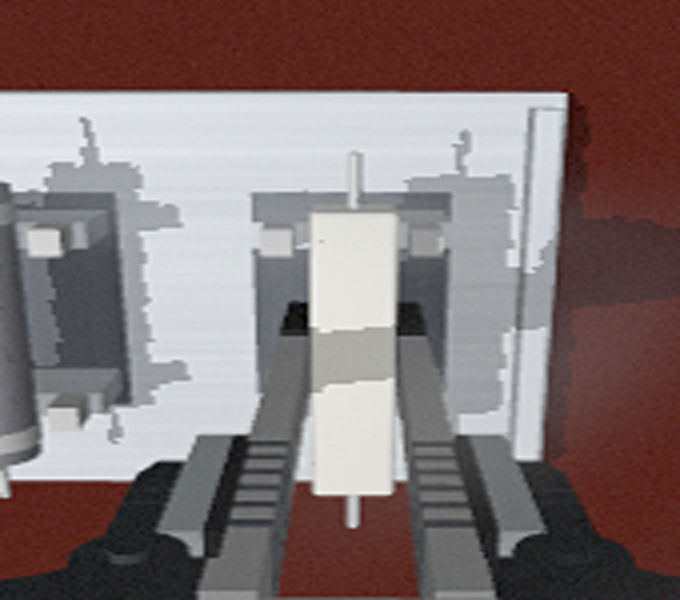

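```bash
python3 -m jog '[[-0.45,0.004,0,0,0],[-0.45,0.008,0,0,0],[-0.45,0.011,0,0,0],[-0.45,0.0135,0,0,0],[-0.45,0.0135,0,0,0],[-0.45,0.0135,0,0,0]]'
python3 look.py w15
python3 - <<'E'
from h import *
im=cv2.imread("pics/w15.png")
cv2.imwrite("pics/w15c.png",cv2.resize(im[90:290,170:340],None,fx=4,fy=3,interpolation=cv2.INTER_CUBIC))
im=env.get_image("scene")[:,:,::-1]
cv2.imwrite("pics/s15.png",cv2.resize(im[90:230,220:360],None,fx=4,fy=4,interpolation=cv2.INTER_CUBIC))
E
```

```text
time_s: 14.75
position: [0.5275, 0.2123, 0.1438]
tool_rot: [[0.0, 0.988, -0.155], [-0.0, -0.155, -0.988], [-1.0, 0.0, 0.0]]
ft_force: [0.3, -0.6, -2.1]
grip_width: 0.0288
[0.52745021 0.21230471 0.14382875] 0.028764913439380188 [ 0.3187351  -0.61782071 -2.0595464 ]
```

View pics/w15c.png

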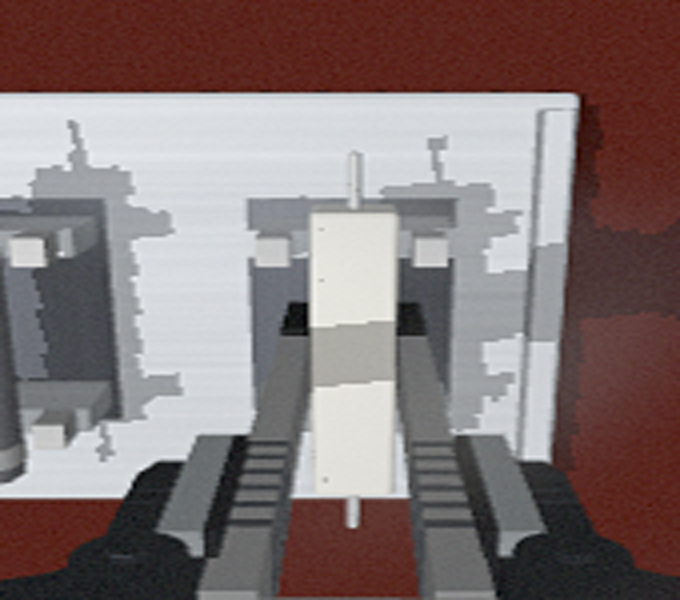

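View pics/s15.png

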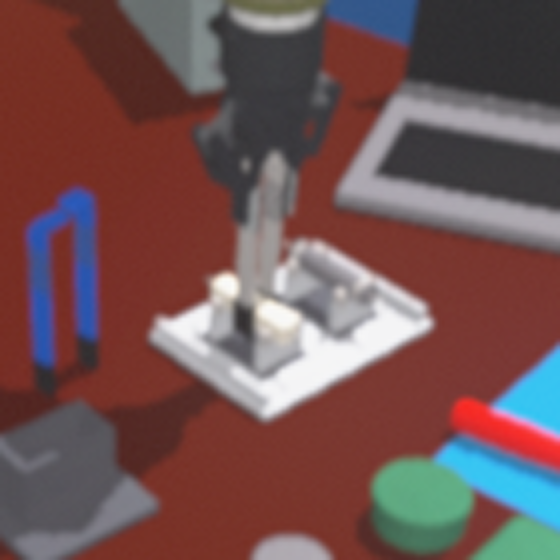

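```bash
python3 -m jog '[[-0.45,0.001,0,0,0],[-0.45,0.002,0,0,0],[-0.45,0.002,0,0,0],[-0.45,0.002,0,0,0]]'
```

```text
time_s: 15.25
position: [0.5276, 0.2123, 0.1426]
tool_rot: [[0.001, 0.988, -0.155], [0.0, -0.155, -0.988], [-1.0, 0.001, -0.0]]
ft_force: [-0.9, -1.0, 5.5]
grip_width: 0.0285
```

Wrist force has gone from about −2 N to +5.5 N, so the block rests on the ribs. I'll ease the squeeze gradually.

```bash
python3 -m jog '[[-0.3,0,0,0,0],[-0.25,0,0,0,0],[-0.2,0,0,0,0],[-0.1,0,0,0,0],[0,0,0,0,0],[0.06,0,0,0,0],[0.08,0,0,0,0],[0.08,0,0,0,0],[0.08,0,0,0,0]]'
python3 look.py w16
python3 - <<'E'
from h import *
im=cv2.imread("pics/w16.png")
cv2.imwrite("pics/w16c.png",cv2.resize(im[90:290,170:340],None,fx=4,fy=3,interpolation=cv2.INTER_CUBIC))
E
```

```text
time_s: 16.15
position: [0.5274, 0.2123, 0.1418]
tool_rot: [[0.0, 0.988, -0.155], [0.0, -0.155, -0.988], [-1.0, 0.0, -0.0]]
ft_force: [-0.6, 0.4, -2.0]
grip_width: 0.0462
[0.52741052 0.21231301 0.14182946] 0.046163430554554415 [-0.60043943  0.39126305 -2.03698867]
```

View pics/w16c.png

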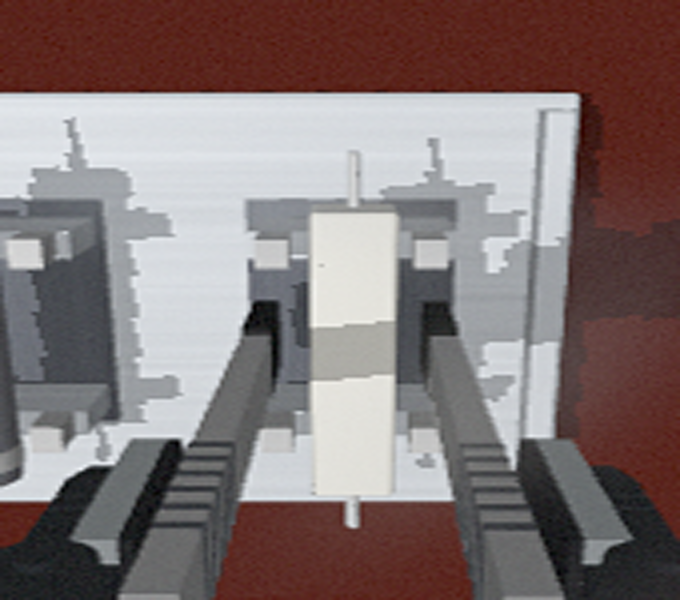

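Block lies between all four posts, and both jaws are clear of it. Now I lift away.

```bash
python3 -m jog '[[0.08,-0.006,0,0,0],[0.08,-0.016,0,0,0],[0.08,-0.03,0,0,0],[0.08,-0.05,0,0,0],[0.08,-0.07,0,0,0],[0.08,-0.09,0,0,0],[0,-0.11,0,0,0],[-0.1,-0.13,0,0,0],[-0.1,-0.13,0,0,0],[-0.1,-0.13,0,0,0],[-0.1,-0.13,0,0,0]]'
python3 look.py w17
python3 - <<'E'
from h import *
t=np.radians(-10.8)
print(rel([.5296,-.0275,.27],None,[-np.sin(t),np.cos(t)]))
E
```

```text
time_s: 17.3
position: [0.527, 0.2122, 0.2708]
tool_rot: [[-0.002, 0.988, -0.155], [-0.0, -0.155, -0.988], [-1.0, -0.002, 0.001]]
ft_force: [0.2, -0.0, -2.5]
grip_width: 0.0386
[0.52700392 0.212228   0.27077106] 0.0386473048685123 [ 0.22798503 -0.02456551 -2.52538972]
(array([0.0008, 0.0396, 0.2365]), np.float64(0.03330351884869387))
```

View pics/w17.png

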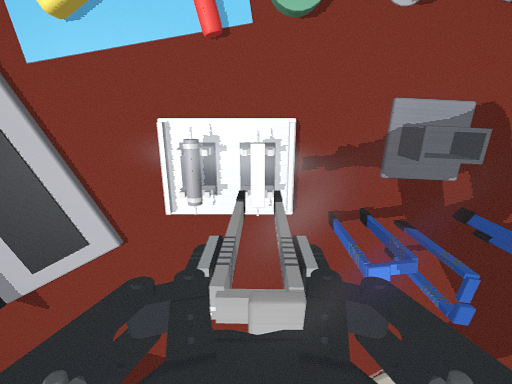

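```bash
python3 -m jog '[[-0.1,0.001,0.005,0.03,0],[-0.1,0.001,0.012,0.07,0.01],[-0.1,0.001,0.019,0.11,0.033],[-0.1,0.001,0.026,0.15,0.033],[-0.1,0.001,0.033,0.19,0.033],[-0.1,0.001,0.038,0.22,0.033],[-0.1,0.001,0.04,0.236,0.033],[-0.1,0.001,0.04,0.236,0.033],[-0.1,0.02,0.04,0.236,0.033],[-0.1,0.04,0.04,0.236,0.033],[-0.1,0.045,0.04,0.236,0.033],[-0.1,0.045,0.04,0.236,0.033],[-0.1,0.045,0.04,0.236,0.033]]'
python3 look.py w18
python3 - <<'E'
from h import *
im=cv2.imread("pics/w18.png")
cv2.imwrite("pics/w18c.png",cv2.resize(im[110:290,180:340],None,fx=4,fy=3.3,interpolation=cv2.INTER_CUBIC))
E
```

```text
time_s: 18.65
position: [0.5308, -0.0267, 0.2276]
tool_rot: [[0.001, 0.982, -0.187], [-0.0, -0.187, -0.982], [-1.0, 0.001, 0.0]]
ft_force: [0.1, 0.8, -1.3]
grip_width: 0.0386
[ 0.53078303 -0.02669909  0.22756989] 0.03864618107335911 [ 0.14060505  0.80603817 -1.26224098]
```

View pics/w18c.png

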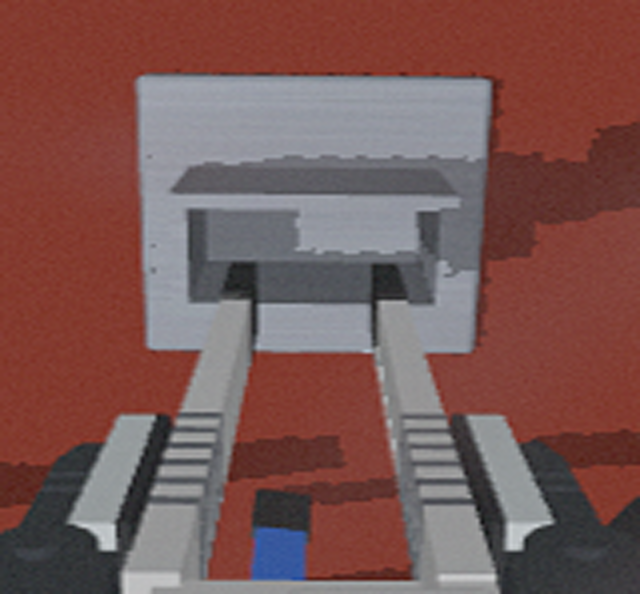

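Run:
```python
from h import *
import pickle
m,s=pickle.load(open("w18.pkl","rb"))
f=lambda x,y:(180+(x+.5)/4-.5,110+(y+.5)/3.3-.5)
P=onz(m,[f(188,208),f(437,210),f(435,302),f(188,302)],.065);print(P.round(4),P.mean(0))
R=s['tool_rot'];p=s['position'];print(((P.mean(0)-p)@R))
T=onz(m,[f(314,264)],p[2]-.114);print((T-p)@R)
im=cv2.imread("pics/w18.png");hsv=cv2.cvtColor(im,cv2.COLOR_BGR2HSV)
g=((hsv[:,:,1]<80)&(hsv[:,:,2]>60)); g[:, :180]=0;g[:,320:]=0;g[200:]=0
g[190:]=0
for c in rect(g,500):print(cv2.boxPoints(rectz(m,c,.01)))
```

```text
[[ 0.5512  0.002   0.065 ]
 [ 0.5382 -0.0634  0.065 ]
 [ 0.5073 -0.058   0.065 ]
 [ 0.52    0.009   0.065 ]] [ 0.5291704 -0.0276219  0.065    ]
[ 0.16256833 -0.00158649  0.00120077]
[[0.11400967 0.00889099 0.00161765]]
[[501.66534  -77.96649 ]
 [572.59076  -92.10423 ]
 [594.05304   15.56649 ]
 [523.1276    29.704231]]
[[692.91565  -25.871887]
 [725.8197   -32.12638 ]
 [735.6699    19.694313]
 [702.76587   25.948807]]
```

```bash
python3 -m jog '[[-0.1,0.01,0,0,0],[-0.1,0.025,0,0,0],[-0.1,0.04,0,0,0],[-0.1,0.055,0,0,0],[-0.1,0.07,0,0,0],[-0.1,0.085,0,0,0],[-0.1,0.092,0,0,0],[-0.1,0.095,0,0,0],[-0.1,0.095,0,0,0],[-0.1,0.095,0,0,0]]'
python3 -m jog '[[-0.1,0.002,0,0,0],[-0.1,0.004,0,0,0],[-0.1,0.004,0,0,0],[-0.1,0.004,0,0,0]]'
```

```text
time_s: 19.7
position: [0.5308, -0.0271, 0.1324]
tool_rot: [[0.001, 0.982, -0.187], [-0.0, -0.187, -0.982], [-1.0, 0.001, 0.0]]
ft_force: [0.8, 0.4, -0.9]
grip_width: 0.0385
time_s: 20.1
position: [0.5309, -0.027, 0.1286]
tool_rot: [[0.002, 0.982, -0.187], [-0.0, -0.187, -0.982], [-1.0, 0.002, -0.0]]
ft_force: [-0.4, 0.6, 5.1]
grip_width: 0.0383
```

```bash
python3 -m jog '[[-0.1,0.001,0,0,0],[-0.1,0.001,0,0,0],[-0.1,0.001,0,0,0]]'; python3 look.py w19
python3 - <<'E'
from h import *
im=cv2.imread("pics/w19.png")
cv2.imwrite("pics/w19c.png",cv2.resize(im[130:340,180:340],None,fx=4,fy=2.8,interpolation=cv2.INTER_CUBIC))
im=env.get_image("scene")[:,:,::-1]
cv2.imwrite("pics/s19.png",cv2.resize(im[110:250,170:310],None,fx=4,fy=4,interpolation=cv2.INTER_CUBIC))
E
```

```text
time_s: 20.4
position: [0.5309, -0.0271, 0.1276]
tool_rot: [[0.002, 0.982, -0.187], [-0.0, -0.187, -0.982], [-1.0, 0.002, -0.0]]
ft_force: [0.4, 1.7, 5.9]
grip_width: 0.0386
[ 0.53087088 -0.02707678  0.12755625] 0.038598072234318326 [0.44033674 1.69327341 5.91793886]
```

View pics/w19c.png

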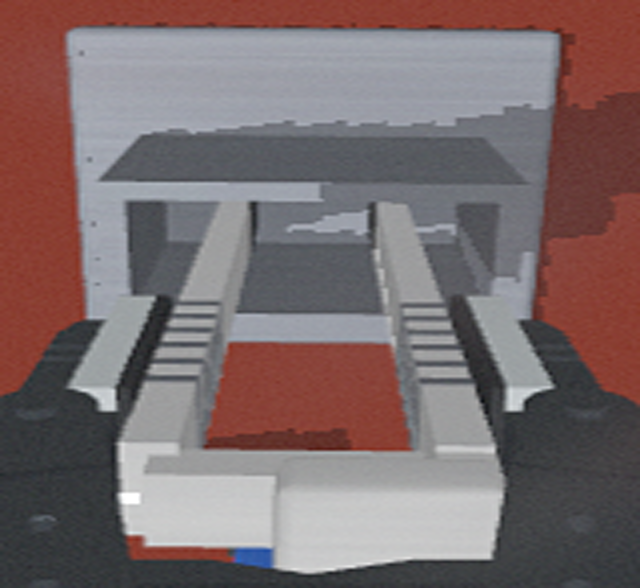

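View pics/s19.png

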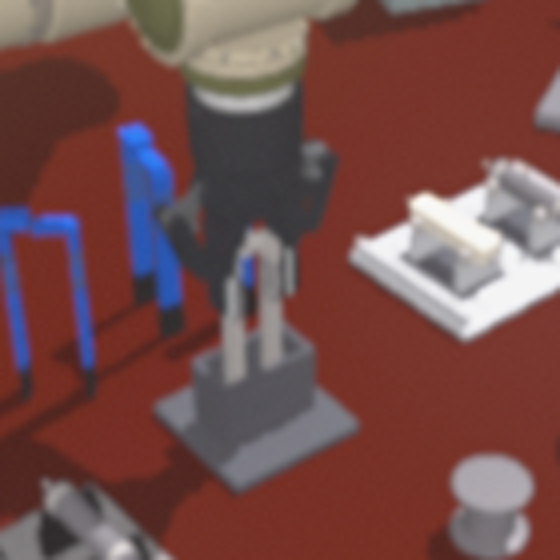

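```bash
python3 -m jog '[[0,0.001,0,0,0],[0.1,0.001,0,0,0],[0.15,0.001,0,0,0],[0.2,0.001,0,0,0],[0.25,0.001,0,0,0],[0.3,0.001,0,0,0],[0.4,0.001,0,0,0],[0.6,0,0,0,0],[0.8,0,0,0,0],[1,0,0,0,0],[1,0,0,0,0],[1,0,0,0,0]]'; python3 look.py w20
```

```text
time_s: 21.7
position: [0.5304, -0.027, 0.1268]
tool_rot: [[0.0, 0.982, -0.187], [0.0, -0.187, -0.982], [-1.0, 0.0, -0.0]]
ft_force: [1.2, -0.4, 0.6]
grip_width: 0.0853
[ 0.53044657 -0.02701825  0.12683353] 0.0852573716689892 [ 1.16668131 -0.42540975  0.61109793]
```

View pics/w20.png

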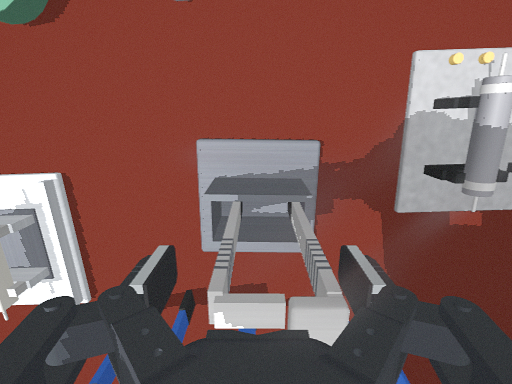

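Tongs now stand open in the pocket, spanning columns 208–350 at the top. They are shifted about 6 mm toward −y but still upright, and the right finger is clear. I'll lift away and check.

```bash
python3 -m jog '[[1,-0.01,0,0,0],[1,-0.025,0,0,0],[1,-0.05,0,0,0],[1,-0.08,0,0,0],[1,-0.11,0,0,0],[1,-0.14,-0.01,0,0],[1,-0.16,-0.03,0,0],[1,-0.16,-0.03,0,0],[1,-0.16,-0.03,0,0],[1,-0.16,-0.03,0,0]]'; python3 look.py w21
python3 - <<'E'
from h import *
im=cv2.imread("pics/w21.png")
cv2.imwrite("pics/w21c.png",cv2.resize(im[85:200,195:310],None,fx=5,fy=5,interpolation=cv2.INTER_CUBIC))
s=env.get_image("scene")[:,:,::-1]
cv2.imwrite("pics/s21.png",cv2.resize(s[110:310,110:340],None,fx=3.4,fy=3,interpolation=cv2.INTER_CUBIC))
E
```

```text
time_s: 22.75
position: [0.5011, -0.0215, 0.2858]
tool_rot: [[-0.002, 0.982, -0.187], [0.001, -0.187, -0.982], [-1.0, -0.002, -0.0]]
ft_force: [0.8, 0.1, -0.3]
grip_width: 0.0852
[ 0.50113011 -0.02148751  0.28582335] 0.08522322695350175 [ 0.77677548  0.08094028 -0.26297959]
```

View pics/w21.png

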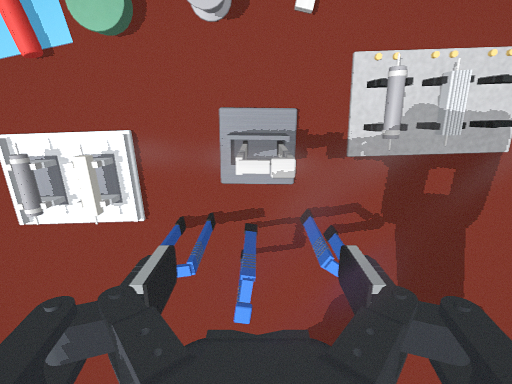

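View pics/w21c.png

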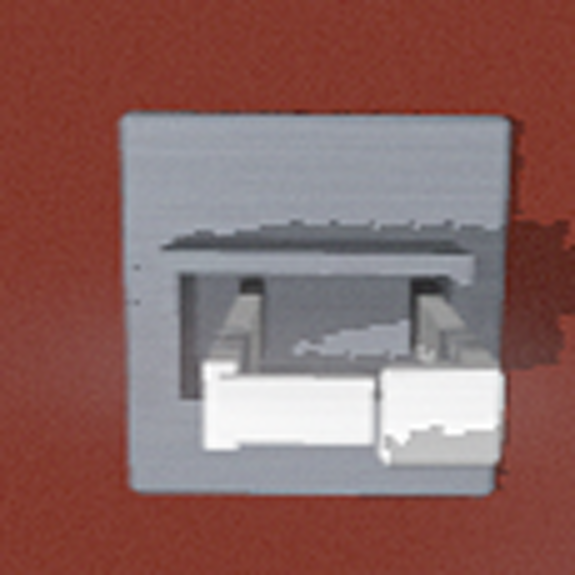

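View pics/s21.png

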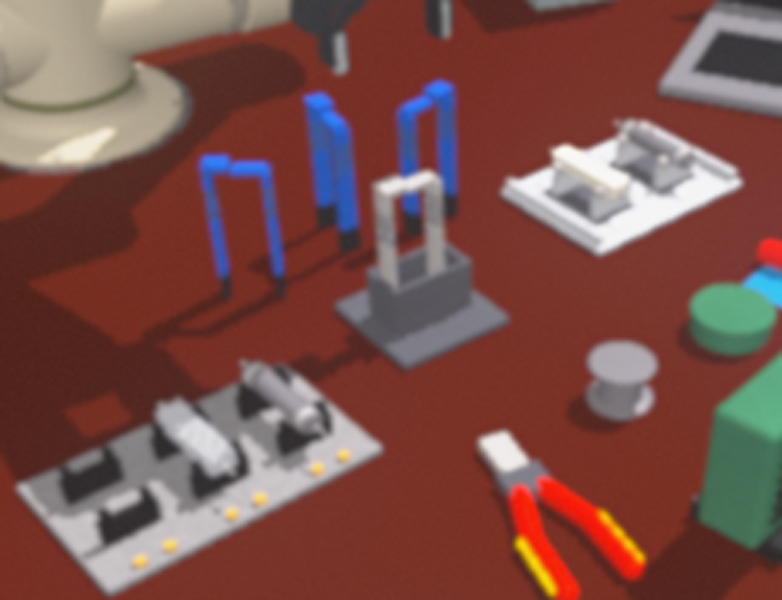

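Run:
```python
from h import *
import pickle
m,s=pickle.load(open("w21.pkl","rb"))
f=lambda x,y:(195+(x+.5)/5-.5,85+(y+.5)/5-.5)
P=onz(m,[f(380,368),f(504,368),f(502,465),f(380,465)],.172)[:,:2];print(P.round(4))
y=np.array([.187,.982]);b=P.mean(0);t=b+.016*y;print('tongs top centre',t,'vs holder',np.array([.5292,-.0276]),t-[.5292,-.0276])
P=onz(m,[f(203,362),f(203,450)],.160)[:,:2];print('left end',P.mean(0)-.027*y)
# jaw at floor-ish: tip far corners
print('tip mid', onz(m,[f((263+412)/2,282)],.04)[:,:2])
im=cv2.imread("pics/w21.png")
cv2.imwrite("pics/w21r.png",cv2.resize(im[120:235,0:155],None,fx=5,fy=5,interpolation=cv2.INTER_CUBIC))
```

```text
[[ 0.5355 -0.0408]
 [ 0.5314 -0.0622]
 [ 0.5142 -0.0593]
 [ 0.5183 -0.0378]]
tongs top centre [ 0.52785023 -0.03429545] vs holder [ 0.5292 -0.0276] [-0.00134977 -0.00669545]
left end [ 0.52760371 -0.03396099]
tip mid [[ 0.53900434 -0.03599409]]
```

View pics/w21r.png

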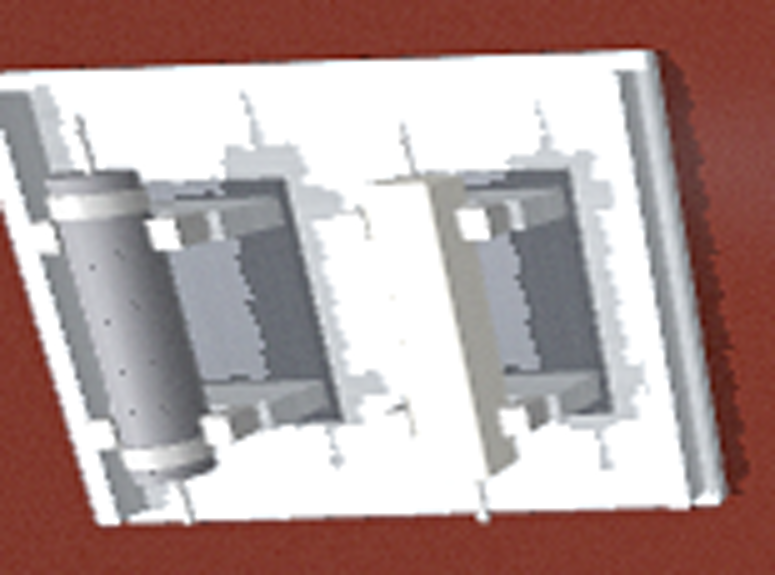

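Run:
```python
from h import *
import pickle
m,s=pickle.load(open("w21.pkl","rb"))
f=lambda x,y:((x+.5)/5-.5,120+(y+.5)/5-.5)
P=onz(m,[f(430,180),f(490,474)],.052)[:,:2];d=P[0]-P[1];L=np.linalg.norm(d);u=d/L;n=np.array([-u[1],u[0]])
c=P.mean(0)+.009*n;e=c-[.5261,.2113];a=np.radians(-9.2);print(L,np.degrees(np.arctan2(u[1],u[0])),c,e@[np.cos(a),np.sin(a)],e@[-np.sin(a),np.cos(a)])
```

```text
0.08206199903808287 -9.380718121797969 [0.52585596 0.21019861] -6.480709840261856e-05 -0.0011262365901214349
```

Block is within about 1 mm of the cradle centre and aligned with it. Tongs are upright in the pocket, about 7 mm off centre (limit 12 mm). I'll hand the job in.

Run:
```python
from rig import env
print(env.observe()['qvel'].round(2));print(env.close_job())
```

```text
[-0.13 -0.14 -0.19 -0.17  0.11 -0.05]
the job is handed in; nothing more can be done
None
```

The block resistor is in the empty cradle and the tongs are back in their holder. I handed the job in at about 23 s of the 69 s allowed; it reports no verdict. I took the steel tongs from the holder and lifted the white block off the board with them. I set it down under about 7 N of contact force, released it, then stood the tongs back in the pocket and let go.

**Block:** it lies between the posts about 1 mm from the cradle centre, within about 0.5° of its direction. Its height was not measured. I take it to rest on both ribs from the contact force on set-down and from the pictures.

**Tongs:** they look upright but stand about 7 mm off the holder centre toward −y, close to the pocket wall. That is off my aim but inside the 12 mm limit. They met the floor about 4 mm higher than I predicted, probably because they had slipped in the grip.

**Everything else:** the other resistors and bench items looked unmoved in the final pictures, though I did not measure them. The gripper is about 16 cm above where it let go of the tongs and touches nothing.

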